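Shut the pepper cellar, flip the salt cellar open for filling

TASK

The black pepper cellar is done with and the white salt cellar is next to be filled: first push the pepper cellar's open lid over so that it falls fully shut, then push the salt cellar's lid up by its lip and over past upright, so that it lies fully back and stays open by its own weight. Only push the lids; both cellars stay standing on the counter where they are, never lifted or shoved along, and everything else on the counter is left alone.

Things in the scene. Friction and masses are not known exactly. Their poses are not given: they have to be found in the camera images.
- salt: salt cellar, white plastic; square box cellar, 80 x 80 mm, 70 mm tall, 5 mm walls, empty, 0.6 to 1 kg, loose on the counter. Origin at the centre of its underside, z up. Lid lip on its -x side; hinge line on its +x side, along its y axis, 40 mm from the origin and 70 mm up. Lid panel 84 x 84 x 8 mm, 60 g, underside level with the hinge line when shut
- salt_lid (a joint): angle of the salt cellar's lid, rad: 0 shut (level), 1.95 fully open (stopped, leaning back 22 degrees past upright). It swings freely: left alone below about 1.45 it falls shut, above about 1.55 it falls open. Opening, the lip rises and goes over to the cellar's +x side; about 0.3 N upward at the lip starts it
- salt_lip (a point): middle of the outer lower edge of the salt cellar's lid's lip, 102 mm from the hinge line. The lip is a plate 50 mm wide, 5 mm thick, underside flush with the lid's, reaching 18 mm beyond the panel (22 mm beyond the wall); free space beneath it when shut. Moves with the lid; axes: the cellar's turned by the lid's angle about y
- pepper: pepper cellar, black plastic, same shape as the salt cellar; square box cellar, 80 x 80 mm, 70 mm tall, 5 mm walls, empty, 0.6 to 1 kg, loose on the counter. Origin at the centre of its underside, z up. Lid lip on its -x side; hinge line on its +x side, along its y axis, 40 mm from the origin and 70 mm up. Lid panel 84 x 84 x 8 mm, 60 g, underside level with the hinge line when shut
- pepper_lid (a joint): angle of the pepper cellar's lid, rad: 0 shut (level), 1.95 fully open (stopped, leaning back 22 degrees past upright). It swings freely: left alone below about 1.45 it falls shut, above about 1.55 it falls open. Opening, the lip rises and goes over to the cellar's +x side; about 0.3 N upward at the lip starts it
- pepper_lip (a point): middle of the outer lower edge of the pepper cellar's lid's lip, 102 mm from the hinge line. The lip is a plate 50 mm wide, 5 mm thick, underside flush with the lid's, reaching 18 mm beyond the panel (22 mm beyond the wall); free space beneath it when shut. Moves with the lid; axes: the cellar's turned by the lid's angle about y
- griddle: bystander: square aluminium griddle, 240 x 240 mm, rim 22 mm high, with two flat ears, fixed; origin at the centre of its underside
- turner: bystander: green silicone turner, 200 mm long, lying loose on the griddle; origin under its middle, x along it
- coaster: bystander: round wooden coaster, 96 mm across, 8 mm thick, under the glass cup; origin at the centre of its underside
- cup: bystander: glass cup, 72 mm across the rim, 85 mm tall, on the coaster; origin at the centre of its underside
- oil: bystander: amber oil bottle, 60 mm across, 190 mm tall; origin at the centre of its underside
- dish: bystander: small white dish, 90 mm across, 35 mm tall; origin at the centre of its underside
Not all that is in view belongs to the job. There is more than one size of the pepper; the job needs the smallest.

How it is judged (in metres and radians):
On the way, in this order (a step that is already met when the one before it is completed fails the run):
1. the pepper cellar's lid is shut, the salt cellar's still shut (value of joint pepper_lid below 0.06 rad and value of joint salt_lid below 0.3 rad), for 0.1 s.
2. the salt cellar's lid lies fully back (value of joint salt_lid above 1.85 rad), for 0.2 s.
At the end, for the whole second after the job is handed in: the salt lid lies back at more than 1.85 rad and the pepper lid is shut to within 0.06 rad, both resting by their own weight; both cellars stand upright, at rest, within 30 mm of where they began; the bystanders are within 30 mm of where they began (value of joint salt_lid above 1.85 rad and value of joint pepper_lid below 0.06 rad and distance of each of salt, pepper, turner, coaster, cup, oil, dish from where it was at the start of the episode below 0.03 m and angle between each of salt, pepper's own z axis and vertical below 0.08 rad and linear speed of each of salt, pepper below 0.02 m/s); the robot touches nothing.
It fails at once if a cellar is shoved along by more than 30 mm (distance of any of salt, pepper from where it was at the start of the episode above 0.03 m).
It fails at once if a cellar is lifted or tipped (height (world z) of any of salt, pepper above 0.012 m or angle between any of salt, pepper's own z axis and vertical above 0.3 rad).
It fails at once if a bystander is moved by more than 30 mm (distance of any of turner, coaster, cup, oil, dish from where it was at the start of the episode above 0.03 m).
It also fails if it takes over 54 s, if anything falls off the work surface, if the arm or the gripper's body presses on something with over 40 N, if the wrist force passes 120 N, or if a joint passes its speed limit or range.

ROBOT

A 6-joint arm with a two-finger parallel gripper is mounted at the origin on the work surface. World frame = base frame: x ahead of the robot, y to its left, z up, the work surface at z = 0. Lengths are in mm, angles in rad, forces in N, time in s.
With the tool pointing down it reaches from about 350 to 775 mm from the base axis. Payload 7.3 kg.
Tool frame: the origin (TCP) lies midway between the tips of the shut fingers; the grasp point (between the pads) lies 19 mm behind it; x points along the fingers, y is the direction in which the jaws open and shut, and the axes are right-handed (so a half turn about x gives the same grasp; the last joint's range is limited). The gripper opens to 92 mm and grips with 3 to 60 N. Pads are 19 mm wide; open, the fingers measure 130 mm over their backs; the gripper's body (75 mm by 190 mm) begins 47 mm behind the grasp point.
Start: joints at [1.07, 0.342, 1.524, -0, 1.275, -0.146], TCP at [182.373, 492.326, 226.741] pointing down, gripper open.
Joint ranges: [-2.53, 2.53], [-0.77, 2.02], [0.04, 2.7], [-1, 4.14], [0.28, 2.66], [-3.11, 3.11]. Speed limits (rad/s): [2.57, 2.57, 3.14, 3.14, 3.14, 3.14].

INTERFACE

Orientations are given as [roll, pitch, yaw] about the fixed x, y, z axes, in that order (R = Rz(yaw) Ry(pitch) Rx(roll)).
In Python, from plant import get_obs, capture, close_job gives the robot as it stands. The module is installed in compiled form; this text tells all that it offers.
- The arm moves only by the tool send_rows, never from a script. Its argument "moves" is a list of rows, each a list of 4 numbers: the shift along the tool's x, y, z in mm, then the turn about the tool's x in degrees. In form: [[tx, ty, tz, yaw], ...]. A call has 1 to 8 rows; each row shifts and turns the commanded pose from where the row before left it, along the tool's axes as they then stand; what a row does not reach is not made up. A row lasts 1/8 s, in which the tool goes at most 62.5 mm and 10.7 degrees, less where a joint would pass 70% of its speed; a pose out of reach is approached as far as the arm can. A call with a gripper value outside its range is refused whole. "hand" is the opening, from 0 (shut) to 1 (fully open), set as the call begins (left out, the last holds). The fingers move at their own pace and stop on an object; the grip force is fixed at half the most. Time passes only in rows, so rows that do not move let the fingers close. It gives the time, the measured TCP pose, the force and the opening at its end, in the units of the state.
- get_obs(): the state, without advancing time (a new reading comes with each control period).
- capture(name): name is "scene" or "top" or "wrist"; returns a dict with "image" (400x640x3 uint8, red, green, blue), "K" (3x3 intrinsics, pixels), "position" and "attitude" of the camera in the world; the wrist camera has in their place "mount" (4x4, takes a point from camera to tool coordinates, whose origin is the TCP and whose axes are the tool frame's). Camera axes: x right, y down, z forward; pixel columns grow to the right and rows downward; lengths in mm; the calibration is good to about 2 mm. A picture is of the moment at which its call begins: read the wrist's pose just before it. There is no depth.
- close_job(): hands the job in, once; it reports no verdict.
The state is a dict: "time": time; "joint_positions": joint angles; "dq": joint speeds; "tau": joint torques, N m; "tool_pos": TCP position; "tcp_rot": TCP orientation; "contact_force": force on the tool from outside, world axes, zero at the start; "moment": the same for the moment, N m; "grip_width": finger opening in mm.
Only numpy, scipy, OpenCV 4.12 (cv2) and the standard library are available. Lean on these libraries where they do the work, as an engineer would, in place of code of your own. Each camera call takes 0.05 s, during which the arm holds its last target. There are 200 camera calls.

## Working session

There is one attempt and no reset: what is moved stays moved. The work goes in short steps, Python scripts to look and compute and a tool call to move; the robot and the scene stay as the last step left them, time stands still between calls to the robot, and variables do not carry over. Pictures are saved under pics/ and viewed, about 8 in all and at most 12, crops included, and the job is handed in when it is done.

Besides the shell and the picture viewer there is one more tool, called after "Call:" as name(argument=value, ...) on one line, values as JSON. send_rows: Moves the arm, as the interface text tells. Its arguments: {"type":"object","properties":{"moves":{"type":"array","items":{"type":"array","items":{"type":"number"}}},"hand":{"type":"number"}},"required":["moves"]}

```bash
mkdir -p pics; python3 - <<'E'
from plant import *
import cv2,pickle
o=get_obs();print(o['time'],o['tool_pos'],o['tcp_rot'])
for n in['scene','top']:
    c=capture(n);cv2.imwrite(f'pics/{n}0.png',c['image'][:,:,::-1]);pickle.dump(c,open(n+'.pkl','wb'));print(n,c['K'].tolist(),c['position'],c['attitude'])
E
```

```text
0.0 [182.17470075 491.9541759  226.05871813] [-1.72635946  1.56927986 -2.08117628]
scene [[383.53864195214084, 0.0, 318.7439065154904], [0.0, 383.53864195214084, 204.73390209390107], [0.0, 0.0, 1.0]] [1056.36543733 -730.92388045  825.47544063] [-2.29201709e+00  1.86571124e-03  6.41828323e-01]
top [[493.565891370386, 0.0, 318.7491081075591], [0.0, 493.565891370386, 195.97708373390333], [0.0, 0.0, 1.0]] [ 349.33083057  -25.51684883 1622.29821147] [-3.03003396e+00  2.56644158e-03 -1.58176554e+00]
```

View pics/scene0.png

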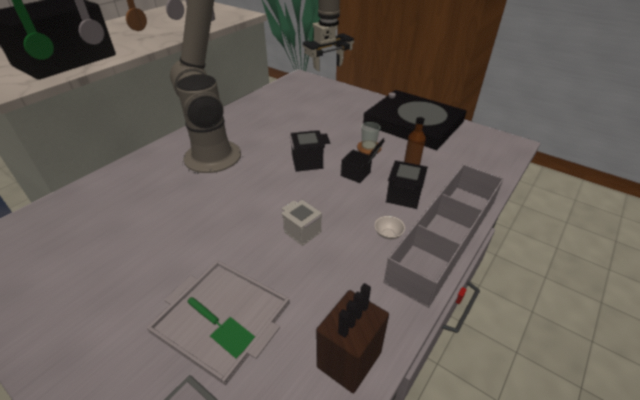

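View pics/top0.png

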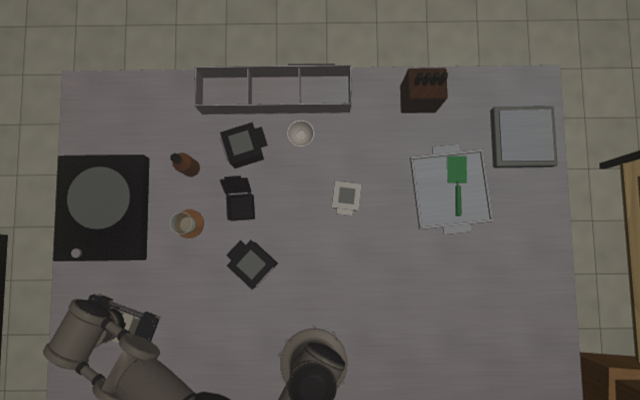

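The scene has three black boxes in the top view: (243,145) large and shut, (252,264) large and shut, and (238,200) smaller with its lid open. The third fits the description. Salt is at (346,196), with its lip toward the robot. I'll confirm in one enlarged crop.

```bash
python3 - <<'E'
import cv2,numpy as np
t=cv2.imread('pics/top0.png');s=cv2.imread('pics/scene0.png')
a=cv2.resize(t[165:235,205:285],(400,350),interpolation=3) #x5
b=cv2.resize(t[165:235,305:385],(400,350),interpolation=3)
c=cv2.resize(s[120:245,270:430],(800,625),interpolation=3)[:,:]
c=cv2.resize(s[140:190,280:440],(800,250),interpolation=3)
cv2.imwrite('pics/crop.png',np.vstack([np.hstack([a,b]),c]))
E
```

```text
(no output)
```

View pics/crop.png

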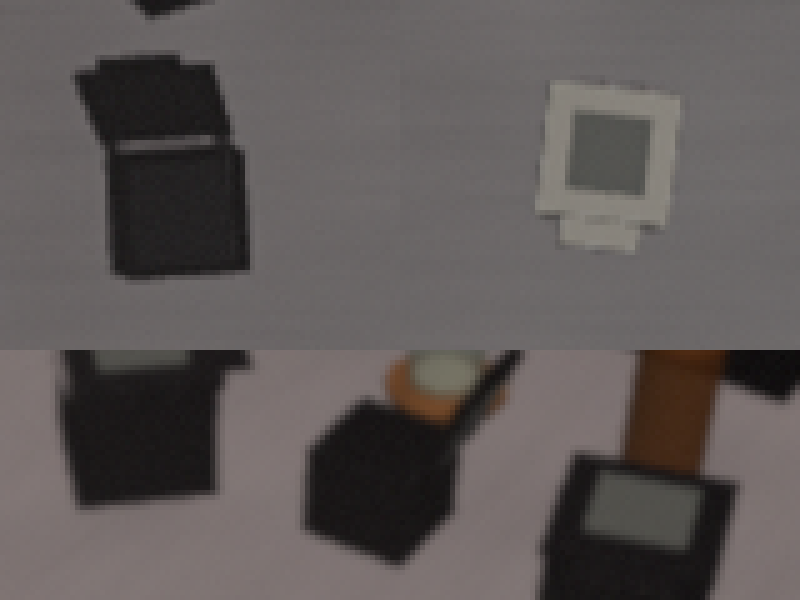

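```bash
cat > h.py <<'E'
import pickle,numpy as np
from scipy.spatial.transform import Rotation as R
def ray(c,uv,z):
    Rw=R.from_euler('xyz',c['attitude']).as_matrix();p=np.array(c['position'])
    d=Rw@np.linalg.solve(c['K'],np.array([uv[0],uv[1],1.]))
    return p+d*(z-p[2])/d[2]
def rect(P):
    P=np.array(P)[:,:2] # TL TR BR BL ; TL,TR=far(+x) side
    x=(P[0]+P[1]-P[2]-P[3])/2; y=(P[0]+P[3]-P[1]-P[2])/2
    return P.mean(0),np.linalg.norm(x),np.linalg.norm(y),np.degrees(np.arctan2(x[1],x[0])),np.degrees(np.arctan2(-y[0],y[1]))
E
python3 - <<'E'
from h import *
np.set_printoptions(precision=1,suppress=True)
t=pickle.load(open('top.pkl','rb'))
f=lambda p:(p[0]/5-.4+205,p[1]/5-.4+165)
g=lambda p:(p[0]/5-.4+225,p[1]/5-.4+165)
print('pepper',rect([ray(t,f(p),70) for p in[(108,150),(240,150),(250,270),(112,275)]]))
print('plid far',[ray(t,f(p),170) for p in[(78,75),(213,66),(98,58),(180,55)]],'body BL/BR base',)
print('salt',rect([ray(t,g(p),78) for p in[(550,80),(682,97),(667,228),(537,213)]]),ray(t,g((597,250)),70))
for n,u,z in[('oil',(177,157),190),('cup',(183,224),93),('bigpepper',(243,145),90),('dish',(301,133),35),('bigpep corners',(226,166),90),('',(262,158),90)]:print(n,ray(t,u,z))
E
```

```text
pepper (array([491.6, 225.3]), np.float64(77.88822971421475), np.float64(85.29009855634911), np.float64(3.6468500869765537), np.float64(0.41736974001649335))
plid far [array([564.4, 268.9, 170. ]), array([568.8, 188.6, 170. ]), array([574.4, 257.1, 170. ]), array([575.7, 208.3, 170. ])] body BL/BR base
salt (array([ 523. , -110.5]), np.float64(84.16248484776854), np.float64(83.03838119522918), np.float64(-6.9955136597591325), np.float64(-7.6611450816643405)) [ 463.3 -102.4   70. ]
oil [630.1 393.  190. ]
cup [438.  398.3  93. ]
bigpepper [685.9 214.2  90. ]
dish [735.9  32.6  35. ]
bigpep corners [619.2 267.3  90. ]
 [643.5 154.1  90. ]
```

```bash
cat >> h.py <<'E'
from plant import *
def go(target,yaw_deg,o=None):
    """shift in tool axes to target (world) and turn to bring tool y to world yaw+90 (mod 180)"""
    o=o or get_obs();T=R.from_euler('xyz',o['tcp_rot']).as_matrix()
    d=T.T@(np.array(target)-o['tool_pos'])
    a=np.radians(yaw_deg);w=np.array([-np.sin(a),np.cos(a),0])
    y=T.T@w; ang=(np.degrees(np.arctan2(y[2],y[1]))+90)%180-90
    return d,ang
E
python3 - <<'E'
from h import *
np.set_printoptions(precision=3,suppress=True)
o=get_obs();T=R.from_euler('xyz',o['tcp_rot']).as_matrix();print(o['time'],T,o['contact_force'])
d,a=go([605,227,226],2);print(d,a)
# shift in tool axes after having turned by a first
q=R.from_euler('x',a,degrees=True).as_matrix();print(q.T@d)
E
```

```text
0.1 [[-0.001  0.347  0.938]
 [-0.001  0.938 -0.347]
 [-1.    -0.001 -0.   ]] [-0.616  0.039  0.079]
[   0.142 -101.624  488.543] -22.325312315168603
[   0.142 -279.587  413.32 ]
```

Call:
send_rows(moves=[[0,0,0,-7.5],[0,0,0,-7.5],[0,0,0,-7.3],[0,-20,30,0],[0,-30,45,0],[0,-30,45,0],[0,-30,45,0],[0,-30,45,0]], hand=0)

```text
time: 1.1
tool_pos: [398.2, 358.5, 226.4]
tcp_rot: [-2.835, 1.57, -2.801]
contact_force: [-0.5, 0.5, -0.7]
grip_width: 16.6
```

Call:
send_rows(moves=[[0,-30,45,0],[0,-30,45,0],[0,-30,45,0],[0,-30,40,0],[0,-20,28,0],[0,0,0,0]])

```text
time: 1.85
tool_pos: [606.2, 224.7, 225.4]
tcp_rot: [-2.76, 1.569, -2.729]
contact_force: [-0.2, 1.0, 0.4]
grip_width: 0.5
```

```bash
python3 - <<'E'
from h import *
import cv2
np.set_printoptions(precision=2,suppress=True)
o=get_obs();print(o['time'],o['tool_pos'],o['contact_force'],o['grip_width']);print(*go([605,227,140],2))
c=capture('wrist');print(c['K'].tolist(),c['mount'])
cv2.imwrite('pics/w1.png',c['image'][:,:,::-1])
E
```

```text
1.85 [606.16 224.69 225.36] [-0.23  1.03  0.43] 0.4785355340324436
[85.36  2.39 -0.98] -0.21314517494430163
[[315.7419889631284, 0.0, 318.71737554856946], [0.0, 315.7419889631284, 204.50657884810204], [0.0, 0.0, 1.0]] [[   0.     -0.3     0.95 -156.73]
 [   1.     -0.     -0.      0.43]
 [   0.      0.95    0.3   -80.73]
 [   0.      0.      0.      1.  ]]
```

View pics/w1.png

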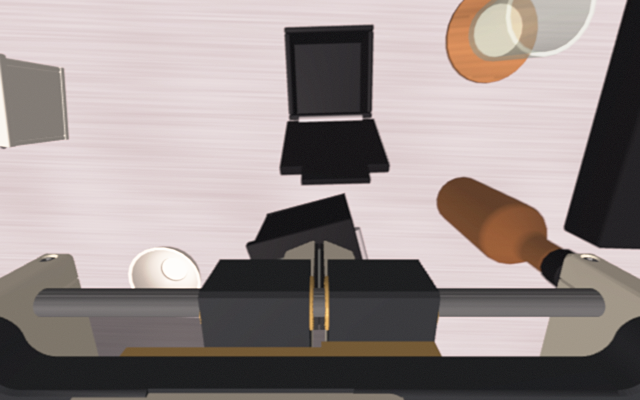

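Wrist view: the pepper box is at (330,72) with its lid leaning toward the tool and the lip edge at (336,183). The shut fingers at (320,260) are behind the lid, as intended. Next I'll descend and push.

Call:
send_rows(moves=[[30,2,0,0],[35,0,0,0],[20,0,0,0],[0,0,-8,0],[0,0,-8,0],[0,0,-5,0],[0,0,-5,0],[0,0,-5,0]])

```text
time: 2.9
tool_pos: [573.6, 227.6, 142.2]
tcp_rot: [0.291, 1.57, 0.325]
contact_force: [-0.2, -0.1, 1.2]
grip_width: 0.6
```

Call:
send_rows(moves=[[0,0,-5,0],[0,0,-5,0],[0,0,-5,0],[0,0,-5,0],[0,0,-5,0],[0,0,-5,0],[0,0,-5,0],[0,0,0,0]])

```text
time: 3.9
tool_pos: [538.4, 226.5, 141.8]
tcp_rot: [2.217, 1.571, 2.252]
contact_force: [-0.7, -0.1, 0.7]
grip_width: 0.6
```

Call:
send_rows(moves=[[0,0,-5,0],[0,0,-6,0],[0,0,-6,0],[0,0,-6,0],[0,0,-6,0],[0,0,0,0],[0,0,0,0]])

```text
time: 4.78
tool_pos: [509.9, 225.5, 141.8]
tcp_rot: [0.387, 1.57, 0.421]
contact_force: [0.6, -0.5, 0.2]
grip_width: 0.5
```

```bash
python3 - <<'E'
from h import *
import cv2
o=get_obs();print(o['time'],o['tool_pos'],o['contact_force'])
t=capture('top')['image'][:,:,::-1];s=capture('scene')['image'][:,:,::-1]
a=cv2.resize(t[160:240,200:300],(400,320),interpolation=3)
b=cv2.resize(s[120:200,320:420],(400,320),interpolation=3)
cv2.imwrite('pics/p2.png',np.hstack([a,b]))
E
```

```text
4.775 [509.89458006 225.46805153 141.83037877] [ 0.63850223 -0.49951498  0.20728017]
```

View pics/p2.png

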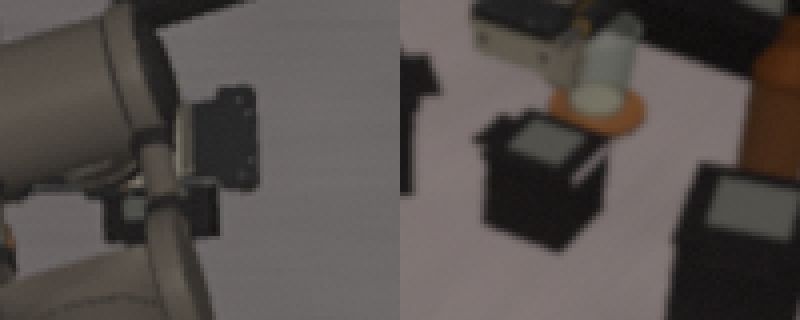

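The pepper lid now lies flat on its box: scene crop, grey inset at (545,140). Next is the salt.

Call:
send_rows(moves=[[-30,0,0,0],[-30,0,0,0]])

```text
time: 5.12
tool_pos: [509.7, 225.3, 202.1]
tcp_rot: [-2.962, 1.57, -2.927]
contact_force: [1.0, 0.6, 0.3]
grip_width: 0.6
```

```bash
python3 - <<'E'
from h import *
np.set_printoptions(precision=2,suppress=True)
print(*go([428.8,-98.3,120],-7.3))
E
```

```text
[  82.27 -320.65  -91.9 ] 9.265487986950234
```

Call:
send_rows(moves=[[0,-30,-12,0],[0,-45,-12,0],[0,-45,-12,0],[0,-45,-12,0],[0,-45,-12,0],[0,-45,-12,0],[0,-45,-12,0],[0,-21,-8,9.3]])

```text
time: 6.12
tool_pos: [428.5, -100.7, 201.8]
tcp_rot: [-0.639, 1.57, -0.772]
contact_force: [0.2, -0.4, -0.0]
grip_width: 0.2
```

Call:
send_rows(moves=[[40,0,0,0],[40,0,0,0],[0,0,0,0]])

```text
time: 6.5
tool_pos: [427.2, -98.0, 119.9]
tcp_rot: [2.853, 1.565, 2.725]
contact_force: [-0.4, 0.9, -0.1]
grip_width: 0.3
```

```bash
python3 - <<'E'
from h import *
import cv2
np.set_printoptions(precision=2,suppress=True)
o=get_obs();print(o['time'],o['tool_pos'],o['contact_force']);print(*go([428.8,-98.3,120],-7.3))
c=capture('wrist');pickle.dump((o,c),open('w2.pkl','wb'))
cv2.imwrite('pics/w2.png',c['image'][:,:,::-1])
E
```

```text
6.5 [427.19 -98.02 119.9 ] [-0.36  0.9  -0.14]
[-0.11 -0.07  1.64] -0.051492046682810155
```

View pics/w2.png

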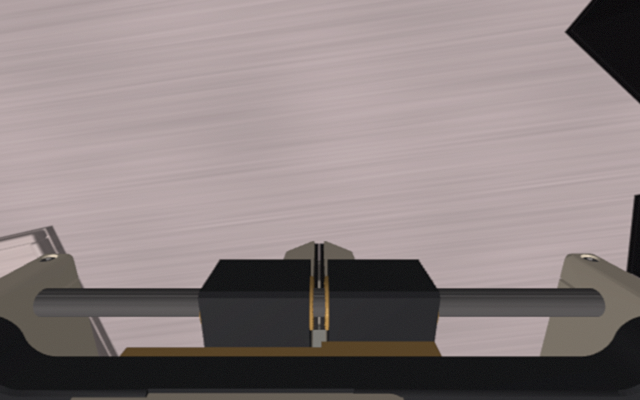

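Call:
send_rows(moves=[[40,0,0,0],[40,0,0,0],[0,0,8,0],[0,0,8,0],[0,0,3,0],[0,0,0,0]])

```text
time: 7.3
tool_pos: [448.6, -101.2, 42.8]
tcp_rot: [-0.223, 1.568, -0.351]
contact_force: [0.2, 0.2, -0.0]
grip_width: 0.3
```

Call:
send_rows(moves=[[0,0,2,0],[0,0,2,0],[0,0,2,0],[0,0,0,0]])

```text
time: 7.8
tool_pos: [453.8, -101.7, 41.7]
tcp_rot: [1.361, 1.571, 1.233]
contact_force: [-0.7, -0.9, 0.7]
grip_width: 0.5
```

Call:
send_rows(moves=[[0,0,2,0],[0,0,0,0]])

```text
time: 8.05
tool_pos: [455.0, -101.8, 41.5]
tcp_rot: [2.92, 1.569, 2.792]
contact_force: [-3.1, 0.7, 1.8]
grip_width: 0.3
```

Call:
send_rows(moves=[[-3,0,0.6,0],[-3,0,0.6,0],[-3,0,0.6,0],[-3,0,0.7,0],[-3,0,0.8,0],[-3,0,1,0],[-3,0,1.2,0]])

```text
time: 8.93
tool_pos: [461.2, -102.7, 63.0]
tcp_rot: [0.477, 1.571, 0.349]
contact_force: [-4.7, 0.8, 0.5]
grip_width: 0.6
```

```bash
python3 - <<'E'
from h import *
import cv2
o=get_obs();print(o['time'],o['tool_pos'],o['contact_force'])
s=capture('scene')['image'][:,:,::-1]
cv2.imwrite('pics/s3.png',cv2.resize(s[170:270,240:380],(700,500),interpolation=3))
E
```

```text
8.925 [ 461.2210214  -102.66446234   62.96855669] [-4.67499456  0.80246727  0.51482624]
```

View pics/s3.png

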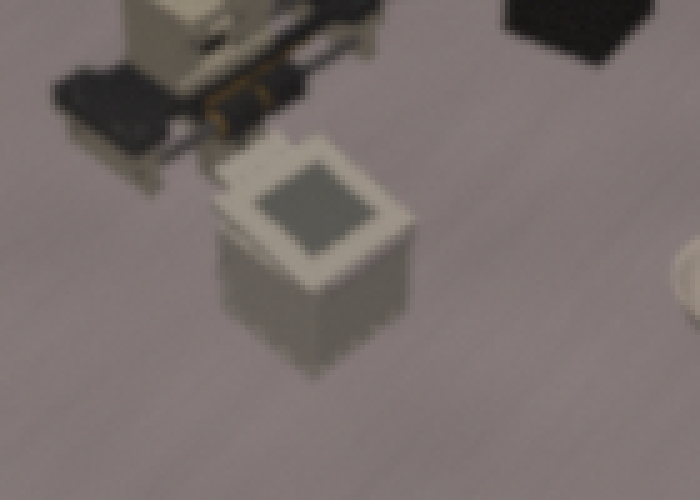

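The lid follows the finger: the wedge gap at (222,220) is about 17 mm at the panel edge. I'll continue along the arc.

Call:
send_rows(moves=[[-4,0,0.8,0],[-4,0,1.1,0],[-4,0,1.3,0],[-4,0,1.5,0],[-4,0,1.8,0],[-4,0,2,0],[-4,0,2.2,0],[-4,0,2.5,0]])

```text
time: 9.98
tool_pos: [474.4, -104.4, 95.1]
tcp_rot: [0.092, 1.57, -0.036]
contact_force: [-4.6, 1.2, 2.8]
grip_width: 0.2
```

Call:
send_rows(moves=[[-4,0,2.3,0],[-4,0,2.7,0],[-4,0,3.1,0],[-4,0,3.4,0],[-4,0,3.8,0],[-4,0,4.2,0],[0,0,0,0]])

```text
time: 10.85
tool_pos: [494.3, -107.0, 119.0]
tcp_rot: [-0.116, 1.569, -0.244]
contact_force: [-0.4, 0.3, 0.1]
grip_width: 0.3
```

```bash
python3 - <<'E'
from h import *
import cv2
o=get_obs();print(o['time'],o['tool_pos'],o['contact_force'])
s=capture('scene')['image'][:,:,::-1]
cv2.imwrite('pics/s4.png',cv2.resize(s[170:270,240:380],(700,500),interpolation=3))
E
```

```text
10.85 [ 494.32220317 -107.04517739  118.98452136] [-0.42340502  0.29712724  0.10522334]
```

View pics/s4.png

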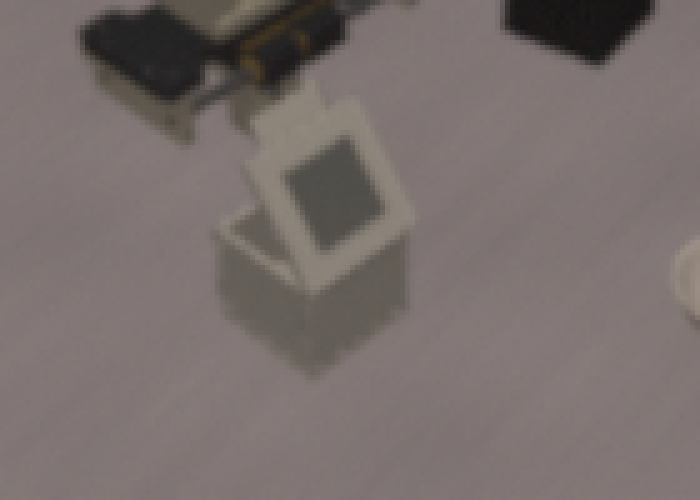

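The lid is at about 50°, with its lip at (290,110), and the box has not visibly moved. I'll keep pushing it over.

Call:
send_rows(moves=[[-3,0,4,0],[-3,0,5,0],[-3,0,6,0],[-3,0,6,0],[-3,0,6,0],[-2,0,6,0],[-1,0,6,0],[0,0,6,0]])

```text
time: 11.9
tool_pos: [538.6, -112.6, 136.7]
tcp_rot: [0.986, 1.571, 0.858]
contact_force: [-0.8, 0.2, 0.1]
grip_width: 0.2
```

Call:
send_rows(moves=[[0,0,5,0],[0,0,5,0],[0,0,5,0],[0,0,4,0],[0,0,4,0],[0,0,4,0],[0,0,3,0],[0,0,0,0]])

```text
time: 12.9
tool_pos: [568.1, -116.5, 136.7]
tcp_rot: [0.719, 1.571, 0.591]
contact_force: [-0.6, 0.5, -0.3]
grip_width: 0.6
```

```bash
python3 - <<'E'
from h import *
import cv2
o=get_obs();print(o['time'],o['tool_pos'],o['contact_force'])
s=capture('scene')['image'][:,:,::-1]
cv2.imwrite('pics/s5.png',cv2.resize(s[170:270,240:380],(700,500),interpolation=3))
E
```

```text
12.9 [ 568.0559064  -116.45424059  136.6714541 ] [-0.5974445   0.53428372 -0.31619074]
```

View pics/s5.png

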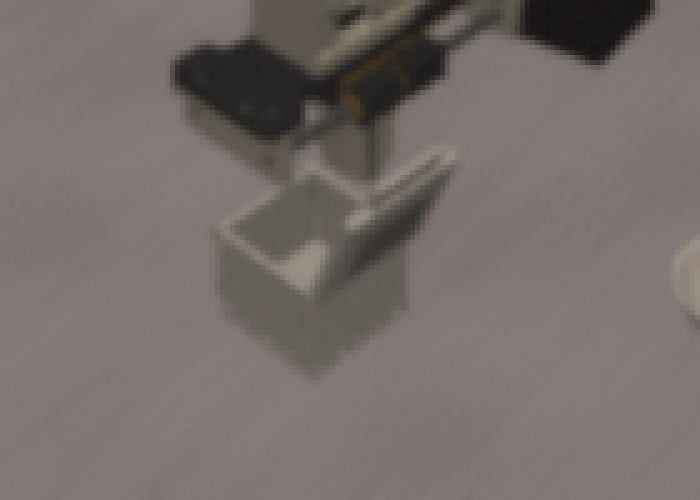

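The lid now lies back, lip at (450,155). I'll retreat and check both cellars.

Call:
send_rows(moves=[[0,0,-10,0],[0,0,-30,0],[0,0,-30,0],[-40,0,-30,0],[-40,0,-30,0],[-30,0,0,0],[0,0,0,0],[0,0,0,0]])

```text
time: 13.95
tool_pos: [438.3, -99.6, 245.9]
tcp_rot: [2.807, 1.57, 2.679]
contact_force: [-0.2, -0.2, 0.2]
grip_width: 0.6
```

Call:
send_rows(moves=[[0,0,0,0],[0,0,0,0],[0,0,0,0],[0,0,0,0]])

```text
time: 14.45
tool_pos: [439.0, -99.8, 246.5]
tcp_rot: [2.648, 1.57, 2.52]
contact_force: [-0.1, -0.1, -0.2]
grip_width: 0.6
```

```bash
python3 - <<'E'
from h import *
import cv2
o=get_obs();print(o['time'],o['tool_pos'],o['contact_force'],np.abs(o['dq']).max())
s=capture('scene')['image'][:,:,::-1];t=capture('top')['image'][:,:,::-1]
z=lambda a:cv2.resize(a,(400,300),interpolation=3)
s0=cv2.imread('pics/scene0.png');t0=cv2.imread('pics/top0.png')
cv2.imwrite('pics/f.png',np.vstack([np.hstack([z(s[175:250,260:360]),z(s[125:200,320:420])]),np.hstack([z(t[160:235,305:405]),z(t[165:240,190:290])])]))
E
```

```text
14.45 [438.96005847 -99.8284127  246.49443782] [-0.06028676 -0.14261137 -0.15007881] 0.00408664653271139
```

View pics/f.png

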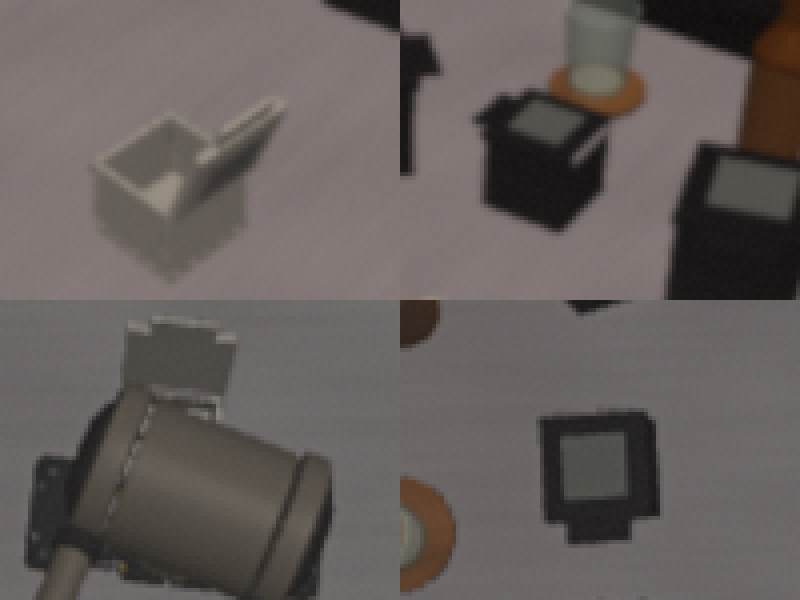

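```bash
python3 - <<'E'
from h import *
np.set_printoptions(precision=1,suppress=True)
t=pickle.load(open('top.pkl','rb'))
k=lambda p:(305+p[0]/4-.4,160+p[1]/4-.4)
for p,z in[((152,18),165),((212,25),165),((126,24),148),((238,36),148)]:print(ray(t,k(p),z))
k=lambda p:(190+p[0]/4-.4,165+p[1]/4-.4)
print(rect([ray(t,k(p),78) for p in[(141,117),(252,113),(259,214),(146,220)]]))
s=pickle.load(open('scene.pkl','rb'))
# salt base near corner: before/after
for p in[(270+0,0)]:pass
print('salt near base corner now',ray(s,(260+171/4,175+280/4),0))
E
```

```text
[607.8 -96.  165. ]
[ 602.  -140.8  165. ]
[606.4 -77.1 148. ]
[ 596.3 -161.6  148. ]
(array([493.3, 226. ]), np.float64(80.68801111877974), np.float64(88.04277209665347), np.float64(3.7480652807460655), np.float64(1.9224768906250895))
salt near base corner now [ 562.  -149.9    0. ]
```

```bash
python3 -c "
from plant import *
print(close_job())"
```

```text
the job is handed in; nothing more can be done
None
```

The pepper lid is shut and the salt lid lies fully back, and I handed the job in at about 14.5 s of the 54 s. The hand-in reports no verdict.

- **Pepper:** I pushed the smallest black box's lid over from behind with the shut fingers. In the final pictures it lies level on its box, whose measured centre shifted about 2 mm, which is within measuring error.
- **Salt:** The tool can only point straight down, so I couldn't reach under the lip. I pressed the shut fingers lightly against the lip's outer edge, about 5 N, and friction lifted it along its arc. I then pushed the lid past upright and it fell back.
- **Salt check:** The lip came to rest at x ≈ 605 mm, which matches the 1.95 rad stop (603–606 mm expected). The box slid no more than about 5 mm.
- **Surroundings:** The arm ended clear at z ≈ 246 mm with contact force near zero. The cup, coaster and the bottle's edge look unmoved in the last crops. I didn't measure the turner or dish again, but the arm never went near them.

No check failed or disagreed. The wrist view of the salt was blocked by the gripper, so I relied on force readings and the scene camera there.

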